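Pry the spring clip off a gas tap spindle

TASK

Take the hooked pick from the rack, work its hook under the bow of the spring clip on the gas tap's spindle and pry the clip up out of its groove, without pressing hard on the brass spindle or yanking the clip. Lay the clip in the steel parts tray and hang the pick back in the slot it came from. Touch the clip only with the pick, and leave the awl, the stove knob, the burner head and the spanner where they are.

Things in the scene. Friction and masses are not known exactly. Their poses are not given: they have to be found in the camera images.
- vise: small blue bench vise, fixed; base 80 mm (x) by 150 mm (y), jaws 64 mm wide up to z = 85 mm, screw and handle bar towards +y out to 98 mm. Origin on the bench under the jaws, z up
- tap: brass gas tap clamped by its inlet stub in the vise's jaws, fixed; how high and how straight it is clamped varies. Origin on the axis of its level spindle, over the stub, 104 to 124 mm above the bench; z up, +x the way the spindle points, within 0.12 rad of the vise's x. Barrel 34 mm thick, x -22 to 30 mm; behind it an outlet jet to x = -50 mm
- groove (a point): centre of the clip's groove on the spindle axis, at x = 60 mm of the tap, axes as the tap's. Along the tap's x: gland 29 mm thick to 40 mm, steel sleeve 18 mm thick from 40 to 58, groove (13 mm core, 4.5 mm wide) to 62.5, plain brass spindle 18 mm thick to 82.5, drive end 12 mm thick to 94.5 mm
- clip: dark horseshoe spring clip, 2.5 mm thick, 30 mm wide, upright across the spindle, mouth down, about 1 mm loose along it. Origin at the centre of its grip (on the spindle axis while seated), x as the tap's, z up to the crown; prongs end 8.5 mm below the origin. Pulled straight up at the crown it yields at about 6 to 14 N within 8 mm of travel, then lets go and normally hangs on the hook
- crown (a point): underside of the middle of the clip's bow, 15 mm above the clip's origin: a level bar 13 mm long (in y), 3.5 mm high, 2.5 mm thick. Between it and the 18 mm spindle is an opening 6 mm high and about 8 mm wide, through which the hook goes along the spindle
- pick: hooked pick, red handle with black bands, about 95 g, hanging in a rack slot. Origin under its round steel collet (22 mm wide, z 0 to 5 mm), which rests on the rack's plate; z up. Handle 18 x 18 mm, flats facing x and y, z 5 to 85 mm. The shank (5 mm, lower 18 mm of it 3 mm thick) is clamped firmly in the collet, but how far it sticks out varies: the hook's elbow is 74 to 86 mm below the origin
- grip (a point): a good place to hold the pick: the middle of its handle, 48 mm above its origin. Its hook: at the shank's lower end the 3 mm rod turns towards the pick's -x: from the elbow its centre line runs 9 mm towards -x and rises 1.6 mm, ending in a round end of 1.5 mm radius, so the hook is 10.5 mm long from the elbow's centre and 4.6 mm high in all. Feel for the spindle to learn how low the elbow is
- awl: straight awl with a green handle of the same shape and size as the pick's, hanging in the other slot. Origin under its collet; its point ends 80 mm lower. To be left alone
- rack: fixed tool rack, foot 90 mm (x) by 150 mm (y), wooden back at its -x side, level steel plate with its top 102 mm above the bench. Origin on the bench at the foot's middle. Two slots 9 mm wide at y = -40 and +40 mm run from x = -12 mm to the plate's front edge at x = 25 mm, open there. Each tool hangs at x = 0 of a slot, axes as the rack's within 0.06 rad; lifted a few mm it can be drawn out to +x
- tray: fixed shallow steel parts tray under the spindle's free end, 130 mm (x) by 150 mm (y), walls 3 mm thick and 26 mm high, floor 3 mm thick. Origin at the centre of its underside on the bench, axes as the vise's
- stoveknob: black stove knob on the bench, 42 mm wide, 29 mm high, origin at the centre of its underside. To be left alone
- burner: brass burner head on the bench, 84 mm wide, 31 mm high, origin at the centre of its underside. To be left alone
- spanner: steel spanner 160 mm long lying flat on the bench, origin at the middle of its underside. To be left alone
There are look-alikes about, which are no part of the job. What is meant by the pick is not purple, and is the larger of those in its own colour. Of the things that look like the tray, take the one that is farthest to the robot's left at the start.

How it is judged:
On the way, in this order (a step that is already met when the one before it is completed fails the run):
1. the hooked pick is taken out of the rack (more than 50 mm from where it hung) (distance of pick from where it was at the start of the episode above 0.05 m), for 0.1 s.
2. the clip has been sprung off the spindle (more than 25 mm from its groove) (distance between clip and groove above 0.025 m), for 0.1 s.
At the end, for the whole second after the job is handed in: the clip lies at rest inside the steel tray, clear of the pick; the hooked pick hangs upright (within 0.12 rad) and at rest in its own slot, within 15 mm of where it hung at the start (x of clip in the frame of tray between -0.063 and 0.063 m and y of clip in the frame of tray between -0.073 and 0.073 m and z of clip in the frame of tray below 0.025 m and linear speed of each of clip, pick below 0.02 m/s and contact force between clip and pick below 0.05 N and distance of pick from where it was at the start of the episode below 0.015 m and angle between pick's own z axis and vertical below 0.12 rad); the robot touches nothing.
It fails at once if the pick is pressed on the tap with more than 15 N (scores the brass spindle) (contact force between pick and tap above 15 N).
It fails at once if the pick pulls or shoves the clip with more than 25 N (stretches the clip) (contact force between pick and clip above 25 N).
It fails at once if the robot itself touches the clip (contact force between any of the fingers, the arm and clip above 0.3 N).
It fails at once if the awl, the stove knob, the burner head or the spanner is moved more than 15 mm (distance of any of awl, stoveknob, burner, spanner from where it was at the start of the episode above 0.015 m).
It also fails if it takes over 62 s, if anything falls off the work surface, if the arm or the gripper's body presses on something with over 40 N, if the wrist force passes 120 N, or if a joint passes its speed limit or range.

ROBOT

A 6-joint arm with a two-finger parallel gripper is mounted at the origin on the work surface. World frame = base frame: x ahead of the robot, y to its left, z up, the work surface at z = 0. Lengths are in m, angles in rad, forces in N, time in s.
With the tool pointing down it reaches from about 0.25 to 0.8 m from the base axis. Payload 3.9 kg.
Tool frame: the origin (TCP) lies on the mounting face of the last link; the fingertips stand 173 mm ahead of it and the grasp point (between the pads) lies 155 mm ahead of it; z points along the fingers, y is the line along which they close (so a half turn about z gives the same grasp; the last joint's range is limited). The gripper opens to 85 mm and grips with 20 to 120 N. Pads are 22 mm wide; open, the fingers measure 114 mm over their backs; the gripper's body (76 mm by 85 mm) begins 54 mm behind the grasp point. The pads swing forward as they close: fully open they stand 13 mm farther back than shut.
Start: joints at [-1.115, 0.26, -0.138, 1.173, 0, 1.571], TCP at [0.231, -0.471, 0.405] pointing down, gripper open.
Joint ranges: [-2.78, 2.78], [-0.83, 1.72], [-1.28, 1.37], [-1.9, 2.12], [-1.57, 1.48], [-3.14, 3.14]. Speed limits (rad/s): [2.57, 2.57, 3.14, 3.14, 3.14, 3.14].

INTERFACE

Orientations are given as a unit quaternion [x, y, z, w].
In Python, from workcell import readout, cams, r gives the robot as it stands.
- The arm moves only by the shell command python3 -m jog 'ROWS' [OPENING] [FORCE]. ROWS is a JSON object of lists of equal length, an entry for each row: "xyz": the shift along the tool's x, y, z in cm, a list of three; "delta_rot": the turn, a rotation vector about the tool's x, y, z in rad, a list of three. In form: {"xyz": [[dx, dy, dz], ...], "delta_rot": [[rx, ry, rz], ...]}. A call has 1 to 20 rows; each row is the pose to reach, as a shift and turn from the pose commanded when the call began, along the tool's axes at that moment; what a row does not reach only later rows make up. A row lasts 1/10 s, in which the tool goes at most 50 mm and 8.59 degrees, less where a joint would pass 70% of its speed; a pose out of reach is approached as far as the arm can. A call with a gripper value outside its range is refused whole. OPENING is the finger opening in cm, from 0 to 8.54, set as the call begins (- or left out, the last holds). The fingers move at their own pace and stop on an object; FORCE is the grip in N (left out, the last holds). Time passes only in rows, so rows that repeat a pose let the fingers close. It gives the time, the measured TCP pose, the force, the opening and the grip force at its end, in the units of the state.
- readout.get_state(): the state, without advancing time (a new reading comes with each control period).
- cams.snapshot(name): name is "side" or "top"; returns the picture (420x560x3 uint8, red, green, blue); there is no depth.
- cams.camera_info(name): a dict with "fx", "fy", "cx", "cy" (pixels), "R" (3x3) and "t" (3): a world point X has camera coordinates R X + t. Camera axes: x right, y down, z forward; pixel columns grow to the right and rows downward; lengths in m; the calibration is good to about 2 mm. A picture is of the moment at which its call begins. camera_info takes no time and is no camera call.
- r.sign_off(): hands the job in; it is judged then, once.
The state is a dict: "time": time; "joints": joint angles; "joint_velocities": joint speeds; "tau": joint torques, N m; "ee_pos": TCP position; "tool_rot": TCP orientation; "ft_force": force on the tool from outside, world axes, zero at the start; "torque": the same for the moment, N m; "opening": opening from 0.0 (shut) to 1.0 (fully open); "gripper_force": force on a finger pad.
Only numpy, scipy, OpenCV 4.12 (cv2) and the standard library are available. Lean on these libraries where they do the work, as an engineer would, in place of code of your own. Each camera call takes 0.05 s, during which the arm holds its last target. There are 200 camera calls.

## Working session

There is one attempt and no reset: what is moved stays moved. The work goes in short steps, Python scripts to look and compute and a shell command to move; the robot and the scene stay as the last step left them, time stands still between calls to the robot, and variables do not carry over. Pictures are saved under pics/ and viewed, at most 10 in all, crops included, and the job is handed in when it is done.

```bash
ls; mkdir -p pics; python3 - <<'E'
from workcell import readout, cams, r
import cv2,numpy as np
s=readout.get_state()
for k,v in s.items(): print(k,np.round(v,4).tolist())
for n in("side","top"):
    im=cams.snapshot(n); cv2.imwrite(f"pics/{n}0.png",im[:,:,::-1]); print(n,{k:np.round(v,4).tolist() for k,v in cams.camera_info(n).items()})
E
```

```text
pics
time 0.0
joints [-1.115, 0.2607, -0.1394, 1.1727, -0.0, 1.5708]
joint_velocities [-0.0002, -0.0008, 0.0008, 0.0013, 0.0005, -0.0008]
tau [0.0007, -40.5676, 25.3924, 0.0188, -0.0, 0.0]
ee_pos [0.2309, -0.4711, 0.4038]
tool_rot [0.9741, 0.2259, -0.0002, -0.001]
ft_force [0.3174, 0.846, -0.1415]
torque [-0.0335, -0.0177, 0.0485]
gripper_force 0.0
opening 1.0
side {'fx': 490.0007, 'fy': 490.0007, 'cx': 286.9295, 'cy': 209.3942, 'R': [[0.9873, -0.159, 0.0003], [-0.0866, -0.5393, -0.8376], [0.1333, 0.827, -0.5462]], 't': [-0.5657, 0.1237, 1.0308]}
top {'fx': 419.2895, 'fy': 419.2895, 'cx': 283.3397, 'cy': 211.2429, 'R': [[0.0242, -0.9996, -0.0162], [-0.9805, -0.0205, -0.1953], [0.1949, 0.0206, -0.9806]], 't': [-0.0332, 0.5845, 0.9714]}
```

View pics/side0.png

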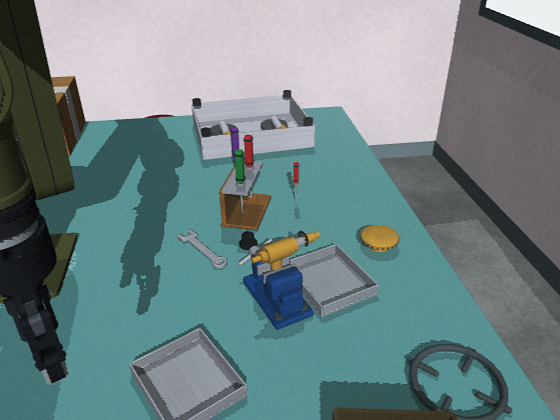

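View pics/top0.png

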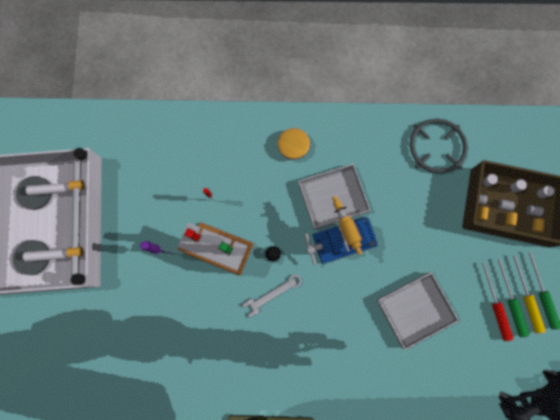

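The tray candidates are at top (333,195) and (418,310). The first is farther to the robot's left (+y is image left) and sits under the spindle, so it is the one meant. The pick candidates are the red handle in the rack at top (190,235)/side (248,150), a small red one at top (207,192), a purple one at top (150,246), and the loose tools at right. The larger red one hanging in the rack fits. I'll confirm with one enlarged crop.

```bash
python3 - <<'E'
import cv2,numpy as np
s=cv2.imread("pics/side0.png");t=cv2.imread("pics/top0.png")
c=lambda im,x,y,w,h:cv2.resize(im[y:y+h,x:x+w],(400,300),interpolation=cv2.INTER_CUBIC)
cv2.imwrite("pics/crop0.png",np.vstack([np.hstack([c(s,205,120,120,120*3//4+30-30),c(t,130,180,136,102)]),np.hstack([c(s,235,215,100,75),c(t,292,165,100,75)])]))
E
```

```text
(no output)
```

View pics/crop0.png

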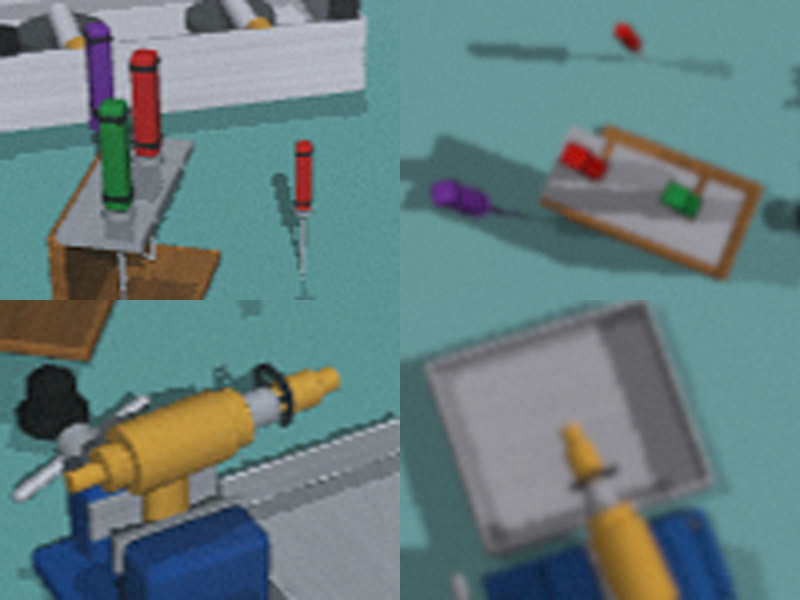

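The crop confirms the pick: the red handle in the rack, with its hook visible at side (251,195). It is bigger than the small red tool at side (296,172). The clip is at side (303,238)/top (341,208). Next I measure by masks and two-view rays.

```bash
cat > h.py <<'E'
import cv2,numpy as np
from workcell import readout, cams, r
from scipy.spatial.transform import Rotation as Ro
CI={n:cams.camera_info(n) for n in("side","top")}
def ray(n,p):
    c=CI[n];R=np.array(c["R"]);t=np.array(c["t"])
    d=R.T@np.array([(p[0]-c["cx"])/c["fx"],(p[1]-c["cy"])/c["fy"],1]);return -R.T@t,d/np.linalg.norm(d)
def plane(n,p,z):
    o,d=ray(n,p);return o+d*(z-o[2])/d[2]
def tri(a,b):
    o1,d1=ray("side",a);o2,d2=ray("top",b)
    k=np.linalg.lstsq(np.c_[d1,-d2],o2-o1,rcond=None)[0]
    p,q=o1+k[0]*d1,o2+k[1]*d2;return (p+q)/2,np.linalg.norm(p-q)
def proj(n,X):
    c=CI[n];q=np.array(c["R"])@X+np.array(c["t"]);return np.array([c["fx"]*q[0]/q[2]+c["cx"],c["fy"]*q[1]/q[2]+c["cy"]])
def mask(im,lo,hi,box):
    h=cv2.cvtColor(im,cv2.COLOR_BGR2HSV);m=cv2.inRange(h,np.array(lo),np.array(hi))
    k=np.zeros_like(m);x,y,w,g=box;k[y:y+g,x:x+w]=255;return m&k
def cen(m):
    y,x=np.nonzero(m);return np.array([x.mean(),y.mean()]),len(x)
E
python3 - <<'E'
from h import *
s=cv2.imread("pics/side0.png");t=cv2.imread("pics/top0.png")
P={}
for nm,lo,hi,bs,bt in (("red",(0,120,60),(8,255,255),(238,125,22,60),(180,220,23,30)),("green",(45,110,30),(78,255,255),(228,140,22,50),(213,235,25,22)),):
    close=lambda m:cv2.morphologyEx(m,cv2.MORPH_CLOSE,np.ones((7,7)))
    ms,mt=close(mask(s,lo,hi,bs)),close(mask(t,lo,hi,bt))
    a,b=cen(ms),cen(mt);P[nm],e=tri(a[0],b[0]);print(nm,a,b,P[nm].round(4),e.round(4))
d=P["red"]-P["green"];print("sep",np.linalg.norm(d[:2]),"rack yaw",np.arctan2(-d[0],d[1]))
L={}
for n,im,p0,p1,box in (("side",s,(281,250),(320,234.5),(245,225,80,50)),("top",t,(350.7,227.5),(335,197.5),(325,190,45,65))):
    m=mask(im,(12,110,70),(32,255,255),box).astype(float)
    p0,p1=np.array(p0),np.array(p1);L0=np.linalg.norm(p1-p0);u=(p1-p0)/L0;v=np.array([-u[1],u[0]]);w=np.arange(-14,14,.25);pts=[]
    for k in np.arange(-12,L0+6,1.5):
        q=p0+u*k+w[:,None]*v
        f=cv2.remap(im.astype(np.float32),q[:,0].astype(np.float32)[None],q[:,1].astype(np.float32)[None],1)[0]
        b=cv2.remap(m.astype(np.float32),q[:,0].astype(np.float32)[None],q[:,1].astype(np.float32)[None],1)[0]>127
        if b.sum()>4:
            e=w[b];pts.append((k,(e.min()+e.max())/2,e.max()-e.min()))
    print(n,"u",u,"L",L0);print(np.round(pts,1).tolist())
    dk=cv2.cvtColor(im,cv2.COLOR_BGR2HSV)[:,:,2]
    c=(303,237) if n=="side" else (340,208)
    print(dk[c[1]-8:c[1]+9,c[0]-10:c[0]+11])
# tray corners rim
E
```

```text
red (array([248.26106195, 150.57522124]), 226) (array([191.94791667, 234.34375   ]), 96) [0.5097 0.1797 0.1468] 0.0022
green (array([239.20740741, 165.57037037]), 270) (array([224.97619048, 247.47619048]), 84) [0.4821 0.1045 0.1483] 0.0019
sep 0.08008005467993476 rack yaw -0.3510325217321862
side u [ 0.92929608 -0.36933562] L 41.96724913548659
[[-12.0, 1.6, 24.2], [-10.5, 1.9, 23.8], [-9.0, 1.8, 24.0], [-7.5, 2.0, 23.5], [-6.0, 1.9, 23.8], [-4.5, 1.4, 22.2], [-3.0, -0.8, 19.0], [-1.5, -1.2, 17.0], [0.0, -1.0, 18.0], [1.5, -1.4, 17.8], [3.0, -1.2, 17.5], [4.5, -1.2, 17.5], [6.0, -1.1, 17.8], [7.5, -0.9, 17.2], [9.0, -1.2, 17.0], [10.5, -1.4, 15.8], [12.0, -1.2, 14.5], [13.5, -1.6, 14.8], [15.0, -1.1, 14.8], [16.5, -1.9, 9.8], [25.5, -2.1, 6.2], [28.5, 1.6, 3.2], [30.0, -1.5, 8.5], [31.5, -1.0, 8.5], [33.0, -1.2, 8.5], [34.5, -1.4, 9.2], [36.0, -1.4, 6.2], [37.5, -1.4, 5.2], [39.0, -1.6, 5.2], [40.5, -1.5, 4.0]]
[[147 147 146 147 146 148 142 153 147 145 151 148 145 148 148 149 152 148
  148 143 146]
 [148 144 145 148 151 150 144 146 126 131 152 148 142 149 147 147 147 148
  147 144 151
[... 2710 characters left out ...]
0 147 132 119  97  91  87  93  99 107 112 110 121 135 144 150
  154 151 152]
 [150 151 150 143 125 100  80  67  76  96 114 128 136 145 147 151 150 152
  153 152 148]
 [152 154 150 139 115  82  70  64  76 102 125 141 150 156 154 151 148 147
  145 141 135]
 [153 152 150 140 121 102  93  89  91 107 127 147 156 159 157 151 140 140
  137 131 118]
 [154 154 151 147 140 130 126 117 101 105 122 138 153 156 159 149 133 125
  122 115 110]
 [154 152 153 150 147 145 144 129 111 103 115 136 146 153 155 151 130 119
  119 113 110]
 [150 153 151 150 150 147 141 133 108 101 105 122 132 140 144 148 145 140
  143 137 131]
 [155 150 149 146 145 141 131 125 108  97  98 113 118 131 145 155 164 169
  172 162 146]]
```

```bash
python3 - <<'E'
from h import *
s=cv2.imread("pics/side0.png");t=cv2.imread("pics/top0.png")
D={"side":((281,250),(320,234.5),[(0,-1.0),(1.5,-1.4),(3,-1.2),(4.5,-1.2),(6,-1.1),(7.5,-.9),(12,-1.2),(15,-1.1),(31.5,-1.),(33,-1.2),(34.5,-1.4),(36,-1.4),(37.5,-1.4),(39,-1.6)]),
"top":((350.7,227.5),(335,197.5),[(-10.5,-2.8),(-7.5,-3),(-4.5,-2.4),(-1.5,-2.5),(1.5,-2.4),(4.5,-1.9),(7.5,-2),(10.5,-1.9),(24,-1.1),(25.5,-.8),(27,-.8),(28.5,-1),(31.5,-.6),(33,-.6)])}
N=[];U={}
for n,(p0,p1,q) in D.items():
    p0,p1=map(np.array,(p0,p1));u=(p1-p0)/np.linalg.norm(p1-p0);v=np.array([-u[1],u[0]]);a,b=np.polyfit(*np.array(q).T,1)
    f=lambda k,p0=p0,u=u,v=v,a=a,b=b:p0+u*k+v*(a*k+b)
    U[n]=f;o,d1=ray(n,f(0));_,d2=ray(n,f(35));nn=np.cross(d1,d2);nn/=np.linalg.norm(nn);N.append((nn,nn@o))
d=np.cross(N[0][0],N[1][0]);d/=np.linalg.norm(d);d*=np.sign(d[0])
A=np.linalg.lstsq(np.array([N[0][0],N[1][0],d]),np.array([N[0][1],N[1][1],0]),rcond=None)[0]
o1,d1=ray("side",U["side"](5));
def onax(n,p):
    o,dd=ray(n,p);k=np.linalg.lstsq(np.c_[d,-dd],o-A,rcond=None)[0];return k[0]
k0=onax("side",U["side"](41.5));A=A+d*(k0-.0945)
print("dir",d.round(4),"yaw",np.arctan2(d[1],d[0]),"O",A.round(4),"groove",(A+.06*d).round(4))
print("side x of k",{k:round(onax("side",U["side"](k))*1000,1) for k in(9.5,16.5,25.5,35,41.5)})
print("top x of k",{k:round(onax("top",U["top"](k))*1000,1) for k in(-22,-14,9,13,22,29.5,35)})
dn=d.copy();
if 1:
    y=np.cross([0,0,1],d);y/=np.linalg.norm(y)
    for nm,X in (("clip centre",A+.06*d),("crown mid",A+.06*d+[0,0,.01675]),("wing+",A+.06*d+.015*y),("wing-",A+.06*d-.015*y),("tip",A+.0945*d)):
        print(nm,proj("side",X).round(1),proj("top",X).round(1))
# enlarged annotated
def ann(im,n,x0,y0,w,h,sc):
    c=cv2.resize(im[y0:y0+h,x0:x0+w],None,fx=sc,fy=sc,interpolation=cv2.INTER_CUBIC)
    for X,col in((A+.06*d,(255,0,255)),(A+.06*d+[0,0,.015],(0,255,0)),(A+.06*d+[0,0,.0185],(0,255,0)),(A+.06*d+.015*y,(0,0,255)),(A+.06*d-.015*y,(0,0,255)),(A+.0945*d,(255,255,0)),(A+.04*d,(255,255,0))):
        p=proj(n,X);cv2.circle(c,tuple(int(round(q)) for q in ((p-[x0,y0]+.5)*sc-.5)),2,col,-1)
    return c
cv2.imwrite("pics/ann.png",np.hstack([ann(s,"side",280,220,48,48,8),ann(t,"top",320,190,48,48,8)]))
E
```

```text
dir [0.9122 0.4097 0.0049] yaw 0.4221250297333024 O [ 0.5269 -0.1753  0.1171] groove [ 0.5816 -0.1507  0.1174]
side x of k {9.5: np.float64(26.6), 16.5: np.float64(41.0), 25.5: np.float64(60.0), 35: np.float64(80.3), 41.5: np.float64(94.5)}
top x of k {-22: np.float64(-39.8), -14: np.float64(-21.8), 9: np.float64(30.6), 13: np.float64(39.8), 22: np.float64(60.6), 29.5: np.float64(78.1), 35: np.float64(91.1)}
clip centre [304.2 239.4] [339.6 208.8]
crown mid [304.4 232.1] [340.4 207.3]
wing+ [299.7 235.4] [333.6 211.3]
wing- [308.9 243.4] [345.5 206.3]
tip [319.1 233.4] [333.5 195.4]
```

View pics/ann.png

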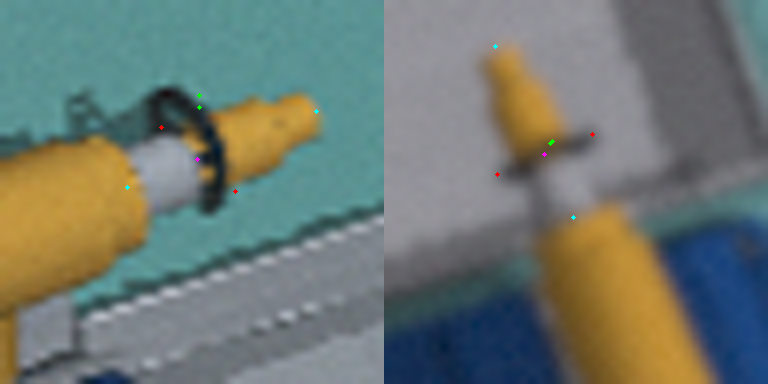

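The projected points (crop pixels ÷8) land on the clip in the top view. In the side view they sit about 1.2 px too far towards the tip, which is the rim-of-disc bias. I therefore shift the groove 2 mm back to about (0.580, -0.1515, 0.117). Tap yaw is 0.42, rack yaw -0.351, and the pick axis is at (0.5097, 0.1797). Now I move above the pick.

```bash
python3 -m jog '{"xyz":[[5,-4,0],[10,-8,0],[15,-12.5,0],[20,-17,0],[25,-21.5,0],[30,-26,0],[34,-29,0],[38,-33,0],[42,-36,0],[46,-40,0],[50,-43,0],[52,-45,0],[53.66,-46.17,0],[53.66,-46.17,0],[53.66,-46.17,0],[53.66,-46.17,0],[53.66,-46.17,0],[53.66,-46.17,0]],"delta_rot":[[0,0,0.08],[0,0,0.16],[0,0,0.24],[0,0,0.32],[0,0,0.4],[0,0,0.48],[0,0,0.56],[0,0,0.64],[0,0,0.72],[0,0,0.807],[0,0,0.807],[0,0,0.807],[0,0,0.807],[0,0,0.807],[0,0,0.807],[0,0,0.807],[0,0,0.807],[0,0,0.807]]}' 8.54 60; python3 - <<'E'
from h import *
s=readout.get_state();print(Ro.from_quat(s["tool_rot"]).as_matrix().round(4))
E
```

```text
time: 1.9
ee_pos: [0.4121, -0.1215, 0.4041]
tool_rot: [0.989, -0.149, 0.002, -0.018]
ft_force: [-0.3, 0.8, 0.2]
opening: 1.002
gripper_force: 0.0
[[ 0.9558 -0.2938  0.01  ]
 [-0.294  -0.9551  0.0357]
 [-0.001  -0.037  -0.9993]]
```

```bash
cat >> h.py <<'E'
def go(p,yaw,fmt=True):
    s=readout.get_state();R=Ro.from_quat(s["tool_rot"]);T=Ro.from_euler("z",yaw)*Ro.from_euler("x",np.pi)
    print("t",round(s["time"],2),"pos",np.round(s["ee_pos"],4),"yaw",round(np.arctan2(*R.as_matrix()[[1,0],0]),4),"F",np.round(s["ft_force"],1),"op",round(s["opening"]*8.54,2),"| xyz",(R.inv().apply(np.array(p)-s["ee_pos"])*100).round(2),"rot",(R.inv()*T).as_rotvec().round(4))
E
python3 -c "
from h import *
go((.5097,.1797,.404),-.351)"
```

```text
t 1.9 pos [ 0.4121 -0.1215  0.4041] yaw -0.2984 F [-0.3  0.8  0.2] op 8.56 | xyz [  0.48 -31.64   1.19] rot [-0.037   0.0019  0.0526]
```

```bash
python3 -m jog '{"xyz":[[0.1,-4,0.15],[0.2,-8,0.3],[0.3,-12,0.45],[0.4,-16,0.6],[0.4,-20,0.8],[0.48,-24,0.9],[0.48,-28,1.1],[0.48,-31.64,1.19],[0.48,-31.64,1.19],[0.48,-31.64,1.19],[0.48,-31.64,1.19],[0.48,-31.64,1.19],[0.48,-31.64,1.19]],"delta_rot":[[-0.037,0,0.05],[-0.037,0,0.0526],[-0.037,0,0.0526],[-0.037,0,0.0526],[-0.037,0,0.0526],[-0.037,0,0.0526],[-0.037,0,0.0526],[-0.037,0,0.0526],[-0.037,0,0.0526],[-0.037,0,0.0526],[-0.037,0,0.0526],[-0.037,0,0.0526],[-0.037,0,0.0526]]}'; python3 -c "
from h import *
go((.5097,.1797,.404),-.351)"
```

```text
time: 3.2
ee_pos: [0.417, -0.1226, 0.4034]
tool_rot: [0.989, -0.148, 0.001, -0.019]
ft_force: [-0.6, -0.4, 0.5]
opening: 0.995
gripper_force: 0.0
t 3.2 pos [ 0.417  -0.1226  0.4034] yaw -0.2976 F [-0.6 -0.4  0.5] op 8.49 | xyz [-1.00e-02 -3.16e+01  1.11e+00] rot [-0.0371  0.0038  0.0533]
```

```bash
python3 -c "
from h import *
s=readout.get_state();print(s['joints'],s['joint_velocities'],s['tau'])"
```

```text
[-0.29858325  0.10764876 -0.33612493  1.12987316  0.0371578   3.14060597] [-0.00115767  0.00234984  0.00224986 -0.00076815  0.00067806 -0.00017661] [-1.15058505e-03 -3.14193714e+01  2.50805855e+01  2.63852777e-02
  1.40235429e-01  6.31857574e-06]
```

Joint 6 is at its range limit, so I use the half-turned grasp instead.

```bash
python3 -m jog '{"xyz":[[0,0,0],[0,-2,0.1],[0,-4,0.1],[0,-6,0.2],[0,-8,0.3],[0,-10,0.4],[0,-12,0.4],[0,-14,0.5],[0,-16,0.6],[0,-18,0.6],[0,-20,0.7],[0,-22,0.8],[0,-24,0.9],[0,-26,0.9],[0,-28,1],[0,-30,1],[0,-31.6,1.1],[0,-31.6,1.1],[0,-31.6,1.1],[0,-31.6,1.1]],"delta_rot":[[0,0,-0.14],[0,0,-0.28],[0,0,-0.42],[0,0,-0.56],[0,0,-0.7],[0,0,-0.84],[0,0,-0.98],[0,0,-1.12],[0,0,-1.26],[0,0,-1.4],[0,0,-1.54],[0,0,-1.68],[0,0,-1.82],[0,0,-1.96],[0,0,-2.1],[0,0,-2.24],[0,0,-2.38],[0,0,-2.52],[0,0,-2.66],[0,0,-2.8]]}'; python3 -c "
from h import *
print(readout.get_state()['joints'])
go((.5097,.1797,.404),-.351+np.pi)"
```

```text
time: 5.2
ee_pos: [0.5098, 0.1799, 0.4039]
tool_rot: [0.311, 0.95, 0.018, -0.002]
ft_force: [0.3, 0.1, 0.1]
opening: 0.998
gripper_force: 0.0
[ 0.3307014   0.27831875 -0.1149186   1.15843047  0.0317555   0.96397623]
t 5.2 pos [0.5098 0.1799 0.4039] yaw 2.5089 F [0.3 0.1 0.1] op 8.52 | xyz [-0.01 -0.02 -0.01] rot [ 0.0357 -0.0103 -0.2819]
```

```bash
python3 -m jog '{"xyz":[[0,0,0],[0,0,0],[0,0,0],[0,0,0]],"delta_rot":[[0.02,-0.005,-0.14],[0.0357,-0.0103,-0.28],[0.0357,-0.0103,-0.282],[0.0357,-0.0103,-0.282]]}'; python3 -c "
from h import *
go((.5097,.1797,.305),-.351+np.pi)"
```

```text
time: 5.6
ee_pos: [0.5098, 0.1797, 0.404]
tool_rot: [0.179, 0.984, 0.0, -0.0]
ft_force: [-0.4, -0.7, -0.1]
opening: 0.999
gripper_force: 0.0
t 5.6 pos [0.5098 0.1797 0.404 ] yaw 2.7817 F [-0.4 -0.7 -0.1] op 8.53 | xyz [ 0.   -0.01  9.9 ] rot [ 0.0005 -0.0001 -0.0089]
```

```bash
python3 -m jog '{"xyz":[[0,0,2],[0,0,4],[0,0,6],[0,0,8],[0,0,9.5],[0,0,9.9],[0,0,9.9]],"delta_rot":[[0,0,-0.009],[0,0,-0.009],[0,0,-0.009],[0,0,-0.009],[0,0,-0.009],[0,0,-0.009],[0,0,-0.009]]}' && python3 -m jog '{"xyz":[[0,0,0],[0,0,0],[0,0,0],[0,0,0],[0,0,0],[0,0,0],[0,0,0],[0,0,0]],"delta_rot":[[0,0,0],[0,0,0],[0,0,0],[0,0,0],[0,0,0],[0,0,0],[0,0,0],[0,0,0]]}' 0 90
```

```text
time: 6.3
ee_pos: [0.5096, 0.1795, 0.3047]
tool_rot: [0.174, 0.985, -0.0, -0.001]
ft_force: [-0.7, -0.3, 0.6]
opening: 1.001
gripper_force: 0.0
time: 7.1
ee_pos: [0.51, 0.1798, 0.3057]
tool_rot: [0.173, 0.985, 0.0, 0.001]
ft_force: [-0.6, 0.2, 5.2]
opening: 0.197
gripper_force: 87.8
```

```bash
python3 -m jog '{"xyz":[[0,0,-0.4],[0,0,-0.8],[0,0,-0.8],[-1,0,-0.8],[-2,0,-0.8],[-3,0,-0.8],[-4,0,-0.8],[-5.5,0,-0.8],[-7,0,-0.8],[-8,0,-0.8],[-8,0,-3],[-8,0,-7],[-8,0,-11],[-8,0,-15],[-8,0,-15],[-8,0,-15]],"delta_rot":[[0,0,0],[0,0,0],[0,0,0],[0,0,0],[0,0,0],[0,0,0],[0,0,0],[0,0,0],[0,0,0],[0,0,0],[0,0,0],[0,0,0],[0,0,0],[0,0,0],[0,0,0],[0,0,0]]}'; python3 - <<'E'
from h import *
go((.6,-.15,.4),.42+np.pi)
for n in("side","top"): cv2.imwrite(f"pics/{n}1.png",cams.snapshot(n)[:,:,::-1])
s=cv2.imread("pics/side1.png");t=cv2.imread("pics/top1.png")
cv2.imwrite("pics/v1.png",np.hstack([cv2.resize(s[60:240,180:360],(400,400)),cv2.resize(t[100:300,120:320],(400,400))]))
E
```

```text
time: 8.7
ee_pos: [0.5854, 0.1522, 0.456]
tool_rot: [0.173, 0.985, 0.001, 0.001]
ft_force: [-0.0, -0.3, -2.2]
opening: 0.198
gripper_force: 87.8
t 8.7 pos [0.5854 0.1522 0.456 ] yaw 2.7932 F [-0.  -0.3 -2.2] op 1.69 | xyz [-11.68 -27.92   5.58] rot [ 0.0008  0.0026 -0.7684]
```

View pics/v1.png

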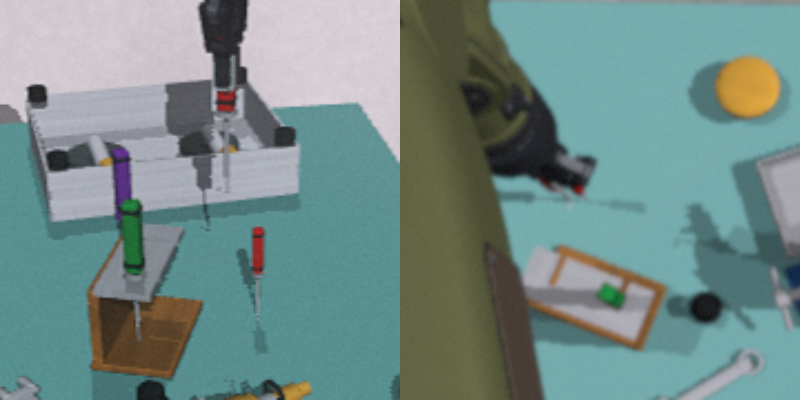

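```bash
python3 -m jog '{"xyz":[[-1,-2.5,0],[-2,-5,0],[-3,-7.5,0],[-4,-10,0],[-5,-12.5,0],[-6,-15,0],[-7,-17.5,0],[-8,-20,0],[-9,-22.5,0],[-10,-25,0],[-11.05,-27,0],[-11.05,-27.55,0.8],[-11.05,-27.55,1.6],[-11.05,-27.55,1.6],[-11.05,-27.55,1.6]],"delta_rot":[[0,0,-0.07],[0,0,-0.14],[0,0,-0.21],[0,0,-0.28],[0,0,-0.35],[0,0,-0.42],[0,0,-0.49],[0,0,-0.56],[0,0,-0.63],[0,0,-0.7],[0,0,-0.768],[0,0,-0.768],[0,0,-0.768],[0,0,-0.768],[0,0,-0.768]]}'; python3 - <<'E'
from h import *
go((.5953,-.1445,.44),.42+np.pi)
s=cams.snapshot("side");cv2.imwrite("pics/s2.png",s[:,:,::-1]);t=cams.snapshot("top");cv2.imwrite("pics/t2.png",t[:,:,::-1])
for n in("side",):
  print(proj(n,np.array([.5953,-.1445,.1264])), proj(n,np.array([.5953,-.1445,.16])))
c=lambda im,x,y:cv2.resize(im[y:y+60,x:x+48,::-1],None,fx=8,fy=8,interpolation=cv2.INTER_CUBIC)
cv2.imwrite("pics/v2.png",np.hstack([c(s,285,195),c(t,315,180)]))
E
```

```text
time: 10.3
ee_pos: [0.5945, -0.1432, 0.4381]
tool_rot: [-0.209, 0.978, 0.001, -0.001]
ft_force: [-0.5, 1.1, -1.0]
opening: 0.195
gripper_force: 88.0
t 10.3 pos [ 0.5945 -0.1432  0.4381] yaw -2.7209 F [-0.5  1.1 -1. ] op 1.66 | xyz [-0.02 -0.15 -0.19] rot [ 0.0018 -0.0013  0.0007]
[310.88295682 232.90770707] [311.37458528 218.11845817]
```

View pics/v2.png

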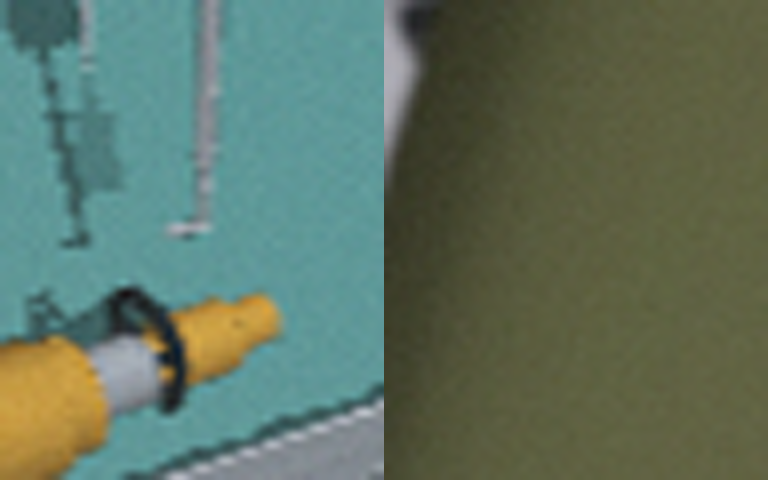

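Side picture: elbow at px (310.4,223.0), hook tip at about (306,223.5), clip crown at about (301,231.5). The top view is hidden by the arm. From this, elbow z is about 0.148. I lower towards the spindle, then feel for it in small guarded steps.

```bash
cat > chk.py <<'E'
import sys
from h import *
F=[]
s=readout.get_state();f=s["ft_force"];print(np.round(s["ee_pos"],4),np.round(f,1),np.round(s["torque"],2))
sys.exit(int(abs(f[2]-float(sys.argv[1]))>float(sys.argv[2])))
E
python3 -m jog '{"xyz":[[0,-0.1,0.3],[0,-0.15,0.7],[0,-0.15,1.1],[0,-0.15,1.3],[0,-0.15,1.3],[0,-0.15,1.3]],"delta_rot":[[0,0,0],[0,0,0],[0,0,0],[0,0,0],[0,0,0],[0,0,0]]}' >/dev/null; python3 chk.py -1.5 2 && python3 -m jog '{"xyz":[[0,0,0.1],[0,0,0.1]],"delta_rot":[[0,0,0],[0,0,0]]}'>/dev/null && python3 chk.py -1.5 2 && python3 -m jog '{"xyz":[[0,0,0.1],[0,0,0.1]],"delta_rot":[[0,0,0],[0,0,0]]}'>/dev/null && python3 chk.py -1.5 2 && python3 -m jog '{"xyz":[[0,0,0.1],[0,0,0.1]],"delta_rot":[[0,0,0],[0,0,0]]}'>/dev/null && python3 chk.py -1.5 2 && python3 -m jog '{"xyz":[[0,0,0.1],[0,0,0.1]],"delta_rot":[[0,0,0],[0,0,0]]}'>/dev/null && python3 chk.py -1.5 2
```

```text
[ 0.5954 -0.1457  0.426 ] [-0.9 -0.5 -0.8] [0.05 0.01 0.06]
[ 0.5954 -0.1457  0.4251] [ 0.3 -0.9 -0.7] [ 0.01 -0.01  0.03]
[ 0.5954 -0.1457  0.424 ] [-0.1  1.  -1. ] [ 0.02  0.03 -0.02]
[ 0.5954 -0.1457  0.4229] [-0.  -0.2 -0.4] [0.01 0.05 0.02]
[ 0.5954 -0.1457  0.4219] [-0.1  0.4 -0.7] [0.01 0.02 0.02]
```

```bash
python3 -m jog '{"xyz":[[0,0.1,0.1],[0,0.1,0.1],[0,0.1,0.2],[0,0.1,0.2]],"delta_rot":[[0,0,0],[0,0,0],[0,0,0],[0,0,0]]}'>/dev/null && python3 chk.py -0.7 2 && python3 -m jog '{"xyz":[[0,0,0.05],[0,0,0.05]],"delta_rot":[[0,0,0],[0,0,0]]}'>/dev/null && python3 chk.py -0.7 2 && python3 -m jog '{"xyz":[[0,0,0.05],[0,0,0.05]],"delta_rot":[[0,0,0],[0,0,0]]}'>/dev/null && python3 chk.py -0.7 2 && python3 -m jog '{"xyz":[[0,0,0.05],[0,0,0.05]],"delta_rot":[[0,0,0],[0,0,0]]}'>/dev/null && python3 chk.py -0.7 2 && python3 -m jog '{"xyz":[[0,0,0.05],[0,0,0.05]],"delta_rot":[[0,0,0],[0,0,0]]}'>/dev/null && python3 chk.py -0.7 2 && python3 -m jog '{"xyz":[[0,0,0.05],[0,0,0.05]],"delta_rot":[[0,0,0],[0,0,0]]}'>/dev/null && python3 chk.py -0.7 2 && python3 -m jog '{"xyz":[[0,0,0.05],[0,0,0.05]],"delta_rot":[[0,0,0],[0,0,0]]}'>/dev/null && python3 chk.py -0.7 2 && python3 -m jog '{"xyz":[[0,0,0.05],[0,0,0.05]],"delta_rot":[[0,0,0],[0,0,0]]}'>/dev/null && python3 chk.py -0.7 2 && python3 -m jog '{"xyz":[[0,0,0.05],[0,0,0.05]],"delta_rot":[[0,0,0],[0,0,0]]}'>/dev/null && python3 chk.py -0.7 2
```

```text
[ 0.595  -0.1447  0.4199] [-0.2 -1.  -0.5] [ 0.04 -0.09 -0.06]
[ 0.595  -0.1448  0.4195] [ 0.8 -0.4 -1.4] [-0.02  0.02  0.01]
[ 0.595  -0.1448  0.419 ] [-0.1 -0.2 -1.2] [-0.02 -0.03  0.  ]
[ 0.595  -0.1448  0.4185] [-0.5  0.1 -1.2] [0.   0.04 0.03]
[ 0.595  -0.1447  0.418 ] [-0.1 -0.5 -1.4] [0.01 0.01 0.01]
[ 0.595  -0.1448  0.4175] [-0.1 -0.3 -1.9] [-0.03  0.01 -0.01]
[ 0.595  -0.1447  0.417 ] [-0.9 -0.3 -1.7] [0.07 0.   0.02]
[ 0.595  -0.1448  0.4165] [ 0.1  0.7 -1.2] [-0.02 -0.05  0.02]
[ 0.595  -0.1448  0.416 ] [ 0.6  0.1 -0.3] [-0.03 -0.02  0.  ]
```

```bash
python3 chk.py -1.2 1.8 && python3 -m jog '{"xyz":[[0,0,0.05],[0,0,0.05]],"delta_rot":[[0,0,0],[0,0,0]]}'>/dev/null && python3 chk.py -1.2 1.8 && python3 -m jog '{"xyz":[[0,0,0.05],[0,0,0.05]],"delta_rot":[[0,0,0],[0,0,0]]}'>/dev/null && python3 chk.py -1.2 1.8 && python3 -m jog '{"xyz":[[0,0,0.05],[0,0,0.05]],"delta_rot":[[0,0,0],[0,0,0]]}'>/dev/null && python3 chk.py -1.2 1.8 && python3 -m jog '{"xyz":[[0,0,0.05],[0,0,0.05]],"delta_rot":[[0,0,0],[0,0,0]]}'>/dev/null && python3 chk.py -1.2 1.8 && python3 -m jog '{"xyz":[[0,0,0.05],[0,0,0.05]],"delta_rot":[[0,0,0],[0,0,0]]}'>/dev/null && python3 chk.py -1.2 1.8 && python3 -m jog '{"xyz":[[0,0,0.05],[0,0,0.05]],"delta_rot":[[0,0,0],[0,0,0]]}'>/dev/null && python3 chk.py -1.2 1.8
```

```text
[ 0.595  -0.1448  0.416 ] [ 0.6  0.1 -0.3] [-0.03 -0.02  0.  ]
[ 0.595  -0.1448  0.4155] [ 0.  -0.1 -0.8] [ 0.01 -0.02  0.02]
[ 0.595  -0.1448  0.415 ] [ 0.3  0.5 -1.2] [ 0.02 -0.04  0.02]
[ 0.595  -0.1448  0.4146] [-0.8 -0.4 -0.6] [-0.03 -0.04  0.03]
[ 0.595  -0.1447  0.4144] [-0.   0.2  0.5] [0.07 0.14 0.  ]
[ 0.595  -0.1447  0.4142] [-0.9  0.5  3.8] [ 0.14  0.34 -0.03]
```

Contact at TCP z about 0.4145. I back off about 1 mm and check the lateral position in the side view.

```bash
python3 -m jog '{"xyz":[[0,0,-0.08],[0,0,-0.16],[0,0,-0.16]],"delta_rot":[[0,0,0],[0,0,0],[0,0,0]]}' | head -2; python3 - <<'E'
from h import *
go((.5953,-.1445,.415),.42+np.pi)
s=cams.snapshot("side");cv2.imwrite("pics/s3.png",s[:,:,::-1])
c=cv2.resize(s[215:255,280:330,::-1],None,fx=14,fy=14,interpolation=cv2.INTER_CUBIC)
cv2.imwrite("pics/v3.png",c)
E
```

```text
time: 15.1
ee_pos: [0.595, -0.1448, 0.4147]
t 15.1 pos [ 0.595  -0.1448  0.4147] yaw -2.7218 F [ 0.5 -1.1 -1.1] op 1.73 | xyz [-0.04  0.01 -0.03] rot [ 0.0005 -0.0004 -0.0002]
```

View pics/v3.png

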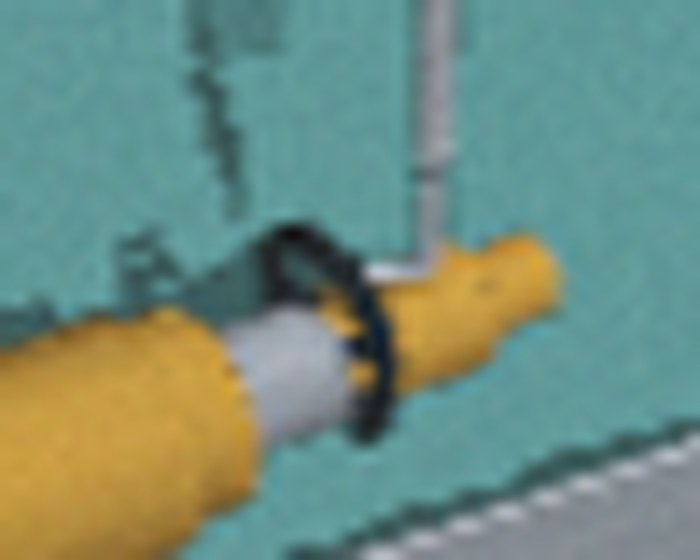

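The picture shows the hook resting just over the spindle, elbow at crop (430,268) (side px 310.2,233.6). It looks 2–3 mm too near the camera (-y of the tap). I measure that precisely from the difference to the first picture.

```bash
python3 - <<'E'
from h import *
a=cv2.imread("pics/side0.png").astype(int);b=cv2.imread("pics/s3.png").astype(int)
p0,p1=np.array((281,250.)),np.array((320,234.5));u=(p1-p0)/np.linalg.norm(p1-p0);v=np.array([-u[1],u[0]])
hb=cv2.cvtColor(b.astype(np.uint8),cv2.COLOR_BGR2HSV)
print("sat");print(hb[228:240,303:318,1])
print("val");print(hb[228:240,303:318,2])
# whitish new pixels
m=(np.abs(a-b).sum(2)>60)
m[:225]=0;m[242:]=0;m[:,:300]=0;m[:,318:]=0
for y,x in zip(*np.nonzero(m)): 
    q=np.array([x,y])-p0; print((x,y),"k %.1f off %.1f"%(q@u,q@v),end="; ")
# shank centre columns
for row in range(205,232,3):
    w=np.abs(a-b).sum(2)[row,303:318];w=np.where(w>60,w,0);print(row,(w*np.arange(303,318)).sum()/max(w.sum(),1),(w>0).sum())
E
```

```text
sat
[[102  97 102  96 100  93  99  40  46  95 102 103  97  98  92]
 [ 92  90  93  94  96  98  92  29  48  96  99  93  99  92  96]
 [101  95  99  96 100  93  88  31  47 105  97  96  94 105 101]
 [ 96  97  92  92 102 101  86  35  50  97  99 106  91  71  51]
 [ 66  95 101  98 104 102  95  39  48  64  69  55 146 180 184]
 [ 43  55  84  83  65  57  28  12  88 175 176 175 174 171 169]
 [ 80  46  65  21  20  18  21  38 148 172 166 172 172 167 172]
 [ 72  42  77  28 107 147 170 176 171 172 165 165 163 174 172]
 [140 141  28  96 154 170 175 171 167 168 168 167 169 173 168]
 [133 165  91 114  78 157 171 170 170 168 166 170 174 160 145]
 [ 30 131 167  58 108 158 169 167 166 169 163 166 160  82  90]
 [ 32  45  83  79 101 150 165 170 166 164 168 168  57  98 102]]
val
[[153 155 152 156 155 156 139 152 144 142 153 154 155 156 152]
 [152 155 154 154 152 153 127 142 144 141 154 153 149 155 154]
 [157 153 154 154 153 154 130 142 141 138 153 154 154 156 154]
 [127 158 160 160 155 157 133 144 137 137 159 157 157 136 140]
 [ 54 124 149 154 145 153 129 150 150 140 152 130 157 183 197]
 [ 48  60  76 139 14
[... 591 characters left out ...]
64(227)) k 35.4 off -10.7; (np.int64(310), np.int64(232)) k 33.6 off -6.0; (np.int64(311), np.int64(232)) k 34.5 off -5.6; (np.int64(309), np.int64(233)) k 32.3 off -5.5; (np.int64(310), np.int64(233)) k 33.2 off -5.1; (np.int64(311), np.int64(233)) k 34.2 off -4.7; (np.int64(306), np.int64(234)) k 29.1 off -5.6; (np.int64(307), np.int64(234)) k 30.1 off -5.3; (np.int64(308), np.int64(234)) k 31.0 off -4.9; (np.int64(309), np.int64(234)) k 31.9 off -4.5; (np.int64(310), np.int64(234)) k 32.9 off -4.2; (np.int64(307), np.int64(235)) k 29.7 off -4.3; (np.int64(308), np.int64(235)) k 30.6 off -4.0; 205 312.0 1
208 0.0 0
211 311.0 1
214 0.0 0
217 0.0 0
220 311.0 1
223 311.0 1
226 0.0 0
229 0.0 0
```

The offset is about -1.3 to -2.8 mm, so I shift +1.8 mm in tool y, raise 0.5 mm and insert with force guards.

```bash
cat > chk2.py <<'E'
import sys
from h import *
s=readout.get_state();f=np.array(s["ft_force"]);print(np.round(s["ee_pos"],4),np.round(f,1),np.round(s["torque"],2))
sys.exit(int(np.hypot(f[0],f[1])>2.2 or abs(f[2]+1)>2.2))
E
python3 -m jog '{"xyz":[[0,0.06,-0.05],[0,0.12,-0.05],[0,0.18,-0.05],[0,0.18,-0.05],[0,0.18,-0.05]],"delta_rot":[[0,0,0],[0,0,0],[0,0,0],[0,0,0],[0,0,0]]}'>/dev/null; python3 chk2.py && python3 -m jog '{"xyz":[[0.15,0,0],[0.3,0,0],[0.4,0,0],[0.4,0,0]],"delta_rot":[[0,0,0],[0,0,0],[0,0,0],[0,0,0]]}'>/dev/null && python3 chk2.py && python3 -m jog '{"xyz":[[0.1,0,0],[0.2,0,0],[0.2,0,0]],"delta_rot":[[0,0,0],[0,0,0],[0,0,0]]}'>/dev/null && python3 chk2.py && python3 -m jog '{"xyz":[[0.1,0,0],[0.2,0,0],[0.2,0,0]],"delta_rot":[[0,0,0],[0,0,0],[0,0,0]]}'>/dev/null && python3 chk2.py && python3 -m jog '{"xyz":[[0.1,0,0],[0.1,0,0]],"delta_rot":[[0,0,0],[0,0,0]]}'>/dev/null && python3 chk2.py && python3 -m jog '{"xyz":[[0.1,0,0],[0.1,0,0]],"delta_rot":[[0,0,0],[0,0,0]]}'>/dev/null && python3 chk2.py; python3 - <<'E'
from h import *
s=cams.snapshot("side");cv2.imwrite("pics/s4.png",s[:,:,::-1])
c=cv2.resize(s[215:255,280:330,::-1],None,fx=14,fy=14,interpolation=cv2.INTER_CUBIC)
cv2.imwrite("pics/v4.png",c)
E
```

```text
[ 0.5942 -0.1431  0.4156] [-0.3  0.4 -0.6] [-0.   -0.   -0.03]
[ 0.5904 -0.1449  0.4157] [-0.2  0.6 -1.2] [-0.02  0.05 -0.02]
[ 0.5887 -0.1456  0.4157] [-0.5  0.5 -1.2] [0.01 0.   0.04]
[ 0.5868 -0.1464  0.4157] [ 1.2  0.8 -0.8] [-0.05  0.01  0.  ]
[ 0.5859 -0.1469  0.4157] [-0.2 -0.6 -1.4] [-0.    0.    0.01]
[ 0.5851 -0.1472  0.4157] [-0.5  0.6 -0.9] [0.02 0.01 0.06]
```

View pics/v4.png

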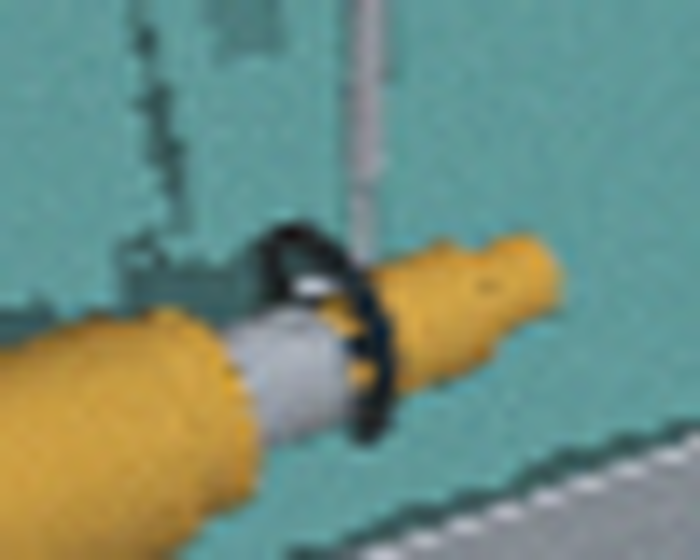

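The hook end is seen inside the bow at crop (312,285), past the crown bar, with no contact force. Now I pry straight up, slowly.

```bash
python3 -m jog '{"xyz":[[0,0,-0.05],[0,0,-0.1],[0,0,-0.15],[0,0,-0.2],[0,0,-0.25],[0,0,-0.3],[0,0,-0.35],[0,0,-0.4]],"delta_rot":[[0,0,0],[0,0,0],[0,0,0],[0,0,0],[0,0,0],[0,0,0],[0,0,0],[0,0,0]]}'>/dev/null; python3 chk2.py; python3 -m jog '{"xyz":[[0,0,-0.05],[0,0,-0.1],[0,0,-0.15],[0,0,-0.2]],"delta_rot":[[0,0,0],[0,0,0],[0,0,0],[0,0,0]]}'>/dev/null; python3 chk2.py
```

```text
[ 0.585  -0.1472  0.4191] [ 0.2  0.6 -7.5] [-0.05 -0.09 -0.03]
[ 0.5851 -0.1471  0.4217] [-0.5  0.4 -7.5] [0.06 0.02 0.05]
```

Pulling about 6.5 N; I continue.

```bash
python3 -m jog '{"xyz":[[0,0,-0.05],[0,0,-0.1],[0,0,-0.15],[0,0,-0.2],[0,0,-0.25],[0,0,-0.3]],"delta_rot":[[0,0,0],[0,0,0],[0,0,0],[0,0,0],[0,0,0],[0,0,0]]}'>/dev/null; python3 chk2.py; python3 -m jog '{"xyz":[[0,0,-0.05],[0,0,-0.1],[0,0,-0.15],[0,0,-0.2],[0,0,-0.25],[0,0,-0.3],[0,0,-0.35],[0,0,-0.4]],"delta_rot":[[0,0,0],[0,0,0],[0,0,0],[0,0,0],[0,0,0],[0,0,0],[0,0,0],[0,0,0]]}'>/dev/null; python3 chk2.py; python3 - <<'E'
from h import *
s=cams.snapshot("side");cv2.imwrite("pics/s5.png",s[:,:,::-1])
c=cv2.resize(s[205:255,275:335,::-1],None,fx=10,fy=10,interpolation=cv2.INTER_CUBIC)
cv2.imwrite("pics/v5.png",c)
E
```

```text
[ 0.5853 -0.1473  0.4253] [-0.6  0.1 -0.7] [ 0.03 -0.05 -0.05]
[ 0.5851 -0.1472  0.4287] [-0.   0.6 -0.6] [-0.05 -0.   -0.02]
```

View pics/v5.png

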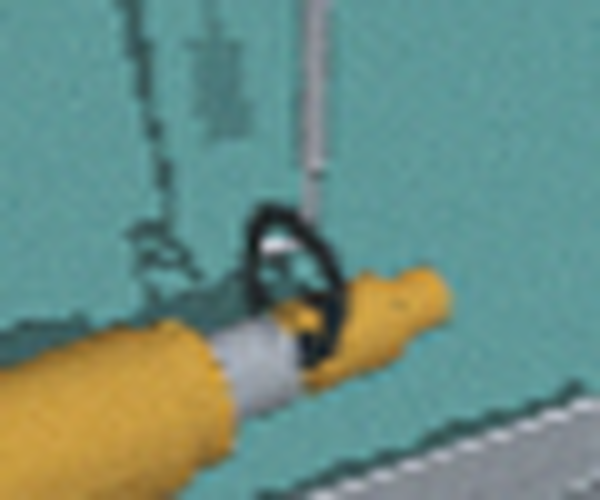

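The clip hangs on the hook, with its bow at crop (275,215) and prong ends just clear at (315,355). I locate the tray from the first top view, then lift.

```bash
python3 -m jog '{"xyz":[[0,0,-0.1],[0,0,-0.3],[0,0,-0.5],[0,0,-0.8],[0,0,-1.1],[0,0,-1.5],[0,0,-2],[0,0,-2.5],[0,0,-3],[0,0,-3.5],[0,0,-4],[0,0,-4.4],[0,0,-4.6],[0,0,-4.7],[0,0,-4.7]],"delta_rot":[[0,0,0],[0,0,0],[0,0,0],[0,0,0],[0,0,0],[0,0,0],[0,0,0],[0,0,0],[0,0,0],[0,0,0],[0,0,0],[0,0,0],[0,0,0],[0,0,0],[0,0,0]]}' | head -2; python3 - <<'E'
from h import *
t=cv2.imread("pics/top0.png");h=cv2.cvtColor(t,cv2.COLOR_BGR2HSV)
m=cv2.inRange(h,np.array((0,0,50)),np.array((179,50,255)));k=np.zeros_like(m);k[160:235,292:375]=255;m&=k
m=cv2.morphologyEx(m,cv2.MORPH_CLOSE,np.ones((5,5)))
c=max(cv2.findContours(m,0,2)[0],key=cv2.contourArea);rc=cv2.minAreaRect(c);b=cv2.boxPoints(rc);print(rc,b.round(1).tolist())
W=[plane("top",p,.026) for p in b];print(np.round(W,4).tolist());print("centre",np.mean(W,0).round(4),[round(np.linalg.norm(W[i]-W[i-1]),4) for i in range(4)])
ax=np.array([.9122,.4097]);ya=np.array([-.41,.912]);g=np.array([.5798,-.1515])
for w in W: print("tap frame x,y mm",((w[:2]-g)@ax*1000+60).round(0),((w[:2]-g)@ya*1000).round(0))
go((0.6,-.1,.4),.42+np.pi)
E
```

```text
time: 21.25
ee_pos: [0.5851, -0.1472, 0.4757]
((335.7500305175781, 201.75), (65.1429214477539, 60.39950180053711), 71.56504821777344) [[296.79998779296875, 180.39999389648438], [354.1000061035156, 161.3000030517578], [374.70001220703125, 223.10000610351562], [317.3999938964844, 242.1999969482422]]
[[0.6727, -0.0519, 0.026], [0.7267, -0.199, 0.026], [0.5658, -0.2491, 0.026], [0.5145, -0.106, 0.026]]
centre [ 0.6199 -0.1515  0.026 ] [np.float64(0.1672), np.float64(0.1567), np.float64(0.1685), np.float64(0.152)]
tap frame x,y mm 186.0 53.0
tap frame x,y mm 175.0 -104.0
tap frame x,y mm 7.0 -83.0
tap frame x,y mm 19.0 68.0
t 21.25 pos [ 0.5851 -0.1472  0.4757] yaw -2.7218 F [-0.3  0.2 -0.9] op 1.69 | xyz [-3.28  3.71  7.57] rot [ 0.0002  0.0002 -0.0002]
```

```bash
python3 -m jog '{"xyz":[[-0.2,-0.1,0],[-0.6,-0.2,0],[-1.2,-0.4,0],[-2,-0.6,0],[-2.8,-0.9,0],[-3.6,-1.1,0],[-4.4,-1.3,0],[-5.2,-1.6,0],[-6,-1.8,0],[-6.6,-2,0],[-7,-2.1,0],[-7.15,-2.18,0],[-7.15,-2.18,0.3],[-7.15,-2.18,0.9],[-7.15,-2.18,1.8],[-7.15,-2.18,3]],"delta_rot":[[0,0,0],[0,0,0],[0,0,0],[0,0,0],[0,0,0],[0,0,0],[0,0,0],[0,0,0],[0,0,0],[0,0,0],[0,0,0],[0,0,0],[0,0,0],[0,0,0],[0,0,0],[0,0,0]]}' | head -2;  python3 -m jog '{"xyz":[[0,0,1.2],[0,0,2.4],[0,0,3.6],[0,0,4.8],[0,0,6],[0,0,7.2],[0,0,8.4],[0,0,9.6],[0,0,10.5],[0,0,11],[0,0,11.3],[0,0,11.3]],"delta_rot":[[0,0,0],[0,0,0],[0,0,0],[0,0,0],[0,0,0],[0,0,0],[0,0,0],[0,0,0],[0,0,0],[0,0,0],[0,0,0],[0,0,0]]}' | head -3; python3 - <<'E'
from h import *
go((.6592,-.1378,.2967),.42+np.pi)
s=cams.snapshot("side");cv2.imwrite("pics/s6.png",s[:,:,::-1])
c=cv2.resize(s[220:310,280:400,::-1],None,fx=6,fy=6,interpolation=cv2.INTER_CUBIC)
cv2.imwrite("pics/v6.png",c)
E
```

```text
time: 22.85
ee_pos: [0.659, -0.138, 0.4453]
time: 24.05
ee_pos: [0.6594, -0.1379, 0.3324]
tool_rot: [-0.208, 0.978, 0.0, 0.0]
t 24.05 pos [ 0.6594 -0.1379  0.3324] yaw -2.7218 F [-1.1  0.1 -1.1] op 1.68 | xyz [0.01 0.02 3.57] rot [ 0.0003  0.0001 -0.0002]
```

View pics/v6.png

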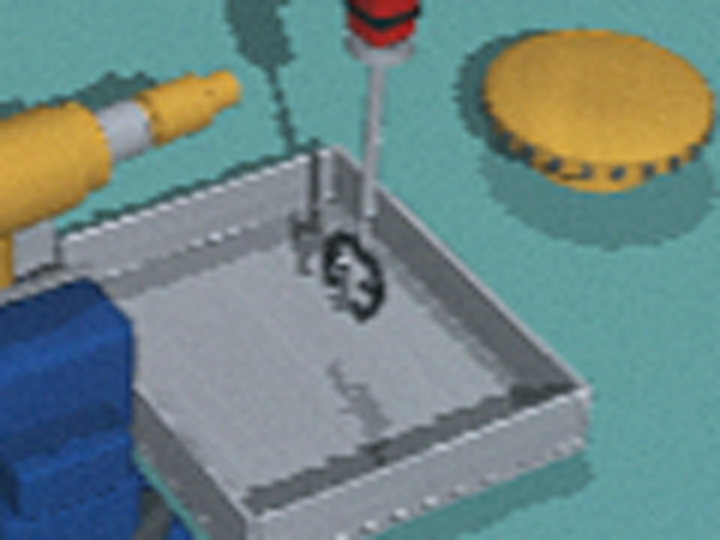

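The clip hangs over the tray's interior, at crop (350,275). I lower it onto the floor and draw the hook out.

```bash
python3 -m jog '{"xyz":[[0,0,0.4],[0,0,0.9],[0,0,1.4],[0,0,1.8],[0,0,2.1],[0,0,2.4],[0,0,2.7],[0,0,3],[0,0,3.2],[0,0,3.4],[0,0,3.5],[0,0,3.5]],"delta_rot":[[0,0,0],[0,0,0],[0,0,0],[0,0,0],[0,0,0],[0,0,0],[0,0,0],[0,0,0],[0,0,0],[0,0,0],[0,0,0],[0,0,0]]}' | head -4;  python3 -m jog '{"xyz":[[-0.3,0,0],[-0.6,0,0],[-0.9,0,0],[-1.2,0,0],[-1.5,0,0],[-1.8,0,0],[-2,0,0],[-2,0,0]],"delta_rot":[[0,0,0],[0,0,0],[0,0,0],[0,0,0],[0,0,0],[0,0,0],[0,0,0],[0,0,0]]}' | head -4;  python3 - <<'E'
from h import *
s=cams.snapshot("side");cv2.imwrite("pics/s7.png",s[:,:,::-1])
c=cv2.resize(s[220:310,280:400,::-1],None,fx=6,fy=6,interpolation=cv2.INTER_CUBIC)
cv2.imwrite("pics/v7.png",c)
E
```

```text
time: 25.3
ee_pos: [0.6593, -0.1379, 0.2975]
tool_rot: [-0.208, 0.978, 0.0, -0.0]
ft_force: [0.4, -0.4, -1.3]
time: 26.1
ee_pos: [0.6779, -0.1296, 0.2976]
tool_rot: [-0.208, 0.978, 0.0, 0.0]
ft_force: [-0.2, -0.1, -1.2]
```

View pics/v7.png

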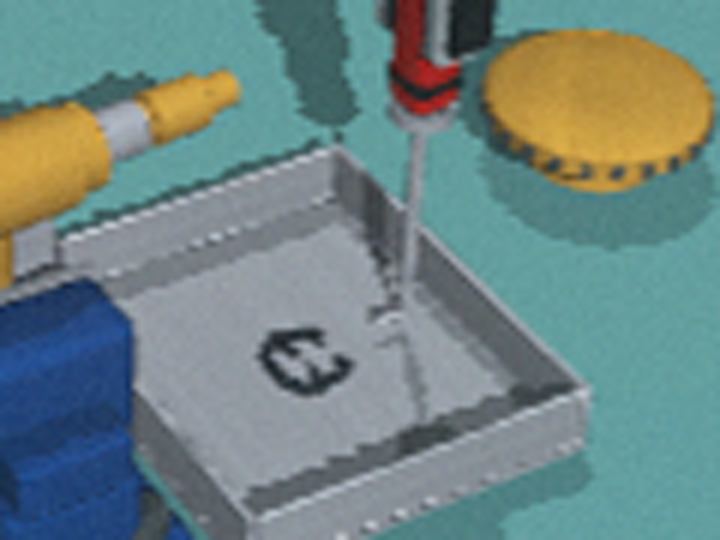

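The clip lies flat in the tray, at crop (305,360), clear of the hook at (385,318). I raise the pick and carry it back.

```bash
python3 -m jog '{"xyz":[[0,0,-1],[0,0,-3],[0,0,-6],[0,0,-9],[0,0,-12],[0,0,-14.5],[0,0,-15.8],[0,0,-15.8],[0,0,-15.8]],"delta_rot":[[0,0,0],[0,0,0],[0,0,0],[0,0,0],[0,0,0],[0,0,0],[0,0,0],[0,0,0],[0,0,0]]}' | head -2; python3 -c "
from h import *
go((.5854,.1522,.456),2.7932)"
```

```text
time: 27.05
ee_pos: [0.6774, -0.1299, 0.4559]
t 27.05 pos [ 0.6774 -0.1299  0.4559] yaw -2.7219 F [-0.7  1.  -1.5] op 1.74 | xyz [-3.090e+00  2.951e+01 -1.000e-02] rot [1.000e-04 8.000e-04 7.681e-01]
```

```bash
python3 -c "
from h import *
print(tri((296,172),(207,192)),tri((248.26,150.6),(191.95,234.3)))"
```

```text
(array([0.62228174, 0.16455071, 0.08705048]), np.float64(0.0005939489349723771)) (array([0.50970863, 0.17969703, 0.14677019]), np.float64(0.0022871687412248922))
```

```bash
python3 -m jog '{"xyz":[[-0.2,2,0],[-0.4,4.5,0],[-0.7,7,0],[-1,9.5,0],[-1.2,12,0],[-1.5,14.5,0],[-1.7,17,0],[-2,19.5,0],[-2.3,22,0],[-2.6,24.5,0],[-2.9,27,0],[-3,28.5,0],[-3.09,29.51,0],[-3.09,29.51,0],[-3.09,29.51,0],[-3.09,29.51,0]],"delta_rot":[[0,0,0.07],[0,0,0.14],[0,0,0.21],[0,0,0.28],[0,0,0.35],[0,0,0.42],[0,0,0.49],[0,0,0.56],[0,0,0.63],[0,0,0.7],[0,0,0.768],[0,0,0.768],[0,0,0.768],[0,0,0.768],[0,0,0.768],[0,0,0.768]]}' | head -2; python3 -c "
from h import *
go((.5854,.1522,.456),2.7932)
go((.5854,.1522,.3137),2.7932)"
```

```text
time: 28.65
ee_pos: [0.5858, 0.1514, 0.4556]
t 28.65 pos [0.5858 0.1514 0.4556] yaw 2.7926 F [-0.7  0.5 -0.9] op 1.68 | xyz [ 0.07  0.06 -0.04] rot [-0.0002  0.0003 -0.0006]
t 28.65 pos [0.5858 0.1514 0.4556] yaw 2.7926 F [-0.7  0.5 -0.9] op 1.68 | xyz [ 0.07  0.06 14.19] rot [-0.0002  0.0003 -0.0006]
```

```bash
python3 -m jog '{"xyz":[[0.07,0.06,2],[0.07,0.06,5],[0.07,0.06,8],[0.07,0.06,11],[0.07,0.06,13.2],[0.07,0.06,14.1],[0.07,0.06,14.1],[0.07,0.06,14.1],[0.07,0.06,14.1]],"delta_rot":[[0,0,0],[0,0,0],[0,0,0],[0,0,0],[0,0,0],[0,0,0],[0,0,0],[0,0,0],[0,0,0]]}' | head -2; python3 -c "
from h import *
go((.5100,.1798,.3140),2.7932)"
```

```text
time: 29.55
ee_pos: [0.5859, 0.1531, 0.3164]
t 29.55 pos [0.5859 0.1531 0.3164] yaw 2.7932 F [ 0.4 -0.5 -0.6] op 1.71 | xyz [ 8.04 -0.08  0.22] rot [ 0.002   0.0027 -0.    ]
```

```bash
python3 -m jog '{"xyz":[[0.8,0,0],[1.6,0,0],[2.4,0,0],[3,0,0],[3,0,0],[3,0,0]],"delta_rot":[[0,0,0],[0,0,0],[0,0,0],[0,0,0],[0,0,0],[0,0,0]]}' | head -4; python3 -c "
from h import *
go((.5100,.1798,.3140),2.7932)"
```

```text
time: 30.15
ee_pos: [0.5567, 0.1635, 0.3149]
tool_rot: [0.173, 0.985, 0.0, 0.0]
ft_force: [0.1, 1.0, -0.4]
t 30.15 pos [0.5567 0.1635 0.3149] yaw 2.7938 F [ 0.1  1.  -0.4] op 1.71 | xyz [ 4.95 -0.06  0.08] rot [0.0004 0.0005 0.0006]
```

```bash
python3 -m jog '{"xyz":[[0.5,-0.06,0],[1.2,-0.06,0],[2,-0.06,0],[2.8,-0.06,0],[3.6,-0.06,0],[4.4,-0.06,0],[4.95,-0.06,0],[4.95,-0.06,0],[4.95,-0.06,0]],"delta_rot":[[0,0,0],[0,0,0],[0,0,0],[0,0,0],[0,0,0],[0,0,0],[0,0,0],[0,0,0],[0,0,0]]}' | head -4; python3 -c "
from h import *
go((.5100,.1798,.3057),2.7932)"
```

```text
time: 31.05
ee_pos: [0.5102, 0.1797, 0.3148]
tool_rot: [0.173, 0.985, 0.0, 0.0]
ft_force: [-0.4, -0.1, -1.4]
t 31.05 pos [0.5102 0.1797 0.3148] yaw 2.7935 F [-0.4 -0.1 -1.4] op 1.7 | xyz [ 0.02 -0.    0.91] rot [0.0005 0.0006 0.0003]
```

Lower until the collet touches, then release and retreat upwards.

```bash
python3 -m jog '{"xyz":[[0.02,0,0.3],[0.02,0,0.6],[0.02,0,0.8],[0.02,0,0.88],[0.02,0,0.88]],"delta_rot":[[0,0,0],[0,0,0],[0,0,0],[0,0,0],[0,0,0]]}' | sed -n 2,4p; python3 -m jog '{"xyz":[[0,0,0.04],[0,0,0.04]],"delta_rot":[[0,0,0],[0,0,0]]}' | sed -n 2,4p
```

```text
ee_pos: [0.51, 0.1796, 0.3058]
tool_rot: [0.173, 0.985, 0.0, -0.0]
ft_force: [-0.4, 0.5, -1.0]
ee_pos: [0.51, 0.1797, 0.3057]
tool_rot: [0.173, 0.985, 0.0, 0.0]
ft_force: [-0.7, -0.5, 1.2]
```

```bash
python3 -m jog '{"xyz":[[0,0,0],[0,0,0],[0,0,0],[0,0,0],[0,0,0],[0,0,0],[0,0,0],[0,0,0]],"delta_rot":[[0,0,0],[0,0,0],[0,0,0],[0,0,0],[0,0,0],[0,0,0],[0,0,0],[0,0,0]]}' 8.54 | sed -n 2,5p; python3 -m jog '{"xyz":[[0,0,-1],[0,0,-3],[0,0,-6],[0,0,-9],[0,0,-12],[0,0,-14],[0,0,-14],[0,0,-14],[0,0,-14],[0,0,-14]],"delta_rot":[[0,0,0],[0,0,0],[0,0,0],[0,0,0],[0,0,0],[0,0,0],[0,0,0],[0,0,0],[0,0,0],[0,0,0]]}' | head -3; python3 - <<'E'
from h import *
s=cams.snapshot("side");cv2.imwrite("pics/s8.png",s[:,:,::-1]);t=cams.snapshot("top")
cv2.imwrite("pics/v8.png",cv2.resize(s[120:310,200:400,::-1],None,fx=3,fy=3,interpolation=cv2.INTER_CUBIC))
m=cv2.morphologyEx(mask(s[:,:,::-1].copy(),(0,120,60),(8,255,255),(238,125,22,60)),cv2.MORPH_CLOSE,np.ones((7,7)));print(cen(m))
E
```

```text
ee_pos: [0.5099, 0.1797, 0.3055]
tool_rot: [0.173, 0.985, 0.0, 0.0]
ft_force: [-0.2, 0.0, 0.4]
opening: 0.998
time: 33.55
ee_pos: [0.5096, 0.1796, 0.4442]
tool_rot: [0.173, 0.985, -0.001, -0.001]
(array([248.31465517, 150.49137931]), 232)
```

View pics/v8.png

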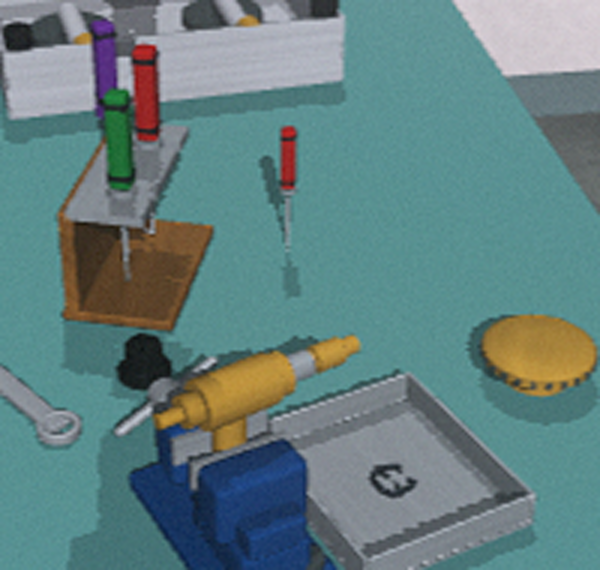

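The pick hangs upright in its slot, with its mask centroid within 0.1 px of where it started. The clip lies flat in the tray at crop (393,480), and nothing else has moved.

```bash
python3 -c "
from workcell import r
print(r.sign_off())"
```

```text
the job is handed in; nothing more can be done
None
```

I handed the job in at about 34 s: the clip lies flat in the steel tray, the pick hangs upright in its own slot, and the final side view shows nothing else moved; the hand-in returned no verdict.

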